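# Open the folding belt guard and bring the pulley's screw mark to the top

### The arm

A 7-joint arm with a two-finger parallel gripper is mounted at the origin on the work surface. World frame = base frame: x ahead of the robot, y to its left, z up, the work surface at z = 0. Lengths are in mm, angles in rad, forces in N, time in s.
With the tool pointing down it reaches from about 425 to 1025 mm from the base axis. Payload 9.4 kg.
Tool frame: the origin (TCP) lies midway between the tips of the shut fingers; the grasp point (between the pads) lies 19 mm behind it; z points along the fingers, y is the line along which they close (so a half turn about z gives the same grasp; the last joint's range is limited). The gripper opens to 93 mm and grips with 3 to 60 N. Pads are 15 mm wide; open, the fingers measure 128 mm over their backs; the gripper's body (75 mm by 188 mm) begins 65 mm behind the grasp point.
Start: joints at [1.244, 0.599, -0.003, 1.599, 0.002, 0.943, -0.08], TCP at [179.217, -702.499, 218.618] pointing down, gripper open.
Joint ranges: [-2.57, 2.57], [-0.35, 1.97], [-1.29, 1.29], [0.11, 2.56], [-1.05, 4.19], [0.11, 1.86], [-2.63, 2.63]. Speed limits (rad/s): [2.22, 2.22, 3.01, 3.01, 3.14, 3.14, 3.14].

### API

Orientations are given as a rotation vector (axis times angle).
In Python, from plant import read_state, grab_frame, job_done gives the robot as it stands.
- The arm moves only by the shell command python3 -m pendant 'ROWS' [OPENING] [FORCE]. ROWS is JSON, a list of rows, each an object with "slide": the shift along the tool's x, y, z in mm, a list of three; "dr": the turn, a rotation vector about the tool's x, y, z in rad, a list of three. In form: [{"slide": [dx, dy, dz], "dr": [wx, wy, wz]}, ...]. A call has exactly 8 rows; each row is the pose to reach, as a shift and turn from the pose commanded when the call began, along the tool's axes at that moment; what a row does not reach only later rows make up. A row lasts 1/10 s, in which the tool goes at most 50 mm and 8.59 degrees, less where a joint would pass 70% of its speed; a pose out of reach is approached as far as the arm can. A call with a gripper value outside its range is refused whole. OPENING is the closure, from -1 (fully open) to 1 (shut), set as the call begins (- or left out, the last holds). The fingers move at their own pace and stop on an object; FORCE is the grip in N (left out, the last holds). Time passes only in rows, so rows that repeat a pose let the fingers close, or fill a call up. It gives the time, the measured TCP pose, the force, the opening and the grip force at its end, in the units of the state.
- read_state(): the state, without advancing time (a new reading comes with each control period).
- grab_frame(name): name is "scene" or "side" or "wrist"; returns a dict with "img" (480x640x3 uint8, red, green, blue), "K" (3x3 intrinsics, pixels), "world_to_cam" (4x4, takes a point from world to camera coordinates). Camera axes: x right, y down, z forward; pixel columns grow to the right and rows downward; lengths in mm; the calibration is good to about 2 mm. A picture is of the moment at which its call begins. There is no depth.
- job_done(): hands the job in; it is judged then, once.
The state is a dict: "clock": time; "joint_positions": joint angles; "joint_vel": joint speeds; "effort": joint torques, N m; "tcp_pos": TCP position; "ee_rot": TCP orientation; "wrist_force": force on the tool from outside, world axes, zero at the start; "torque": the same for the moment, N m; "opening": finger opening in mm; "grip_force": force on a finger pad.
Only numpy, scipy, OpenCV 4.12 (cv2) and the standard library are available. Lean on these libraries where they do the work, as an engineer would, in place of code of your own. Each camera call takes 0.05 s, during which the arm holds its last target. There are 200 camera calls.

### The job

The belt is off this grinding head and the grub screw of its motor pulley has to be reached with a hex key from above: push the guard's ajar yellow left leaf right over, so that it lies flat on the right leaf, which stays shut. Then turn the bare pulley by its rim until the red painted stripe on its rim (hidden at first; it rings the screw hole) is at the very top, and leave it standing there. Do not disturb the other things on the bench.

Things in the scene. Friction and masses are not known exactly. Their poses are not given: they have to be found in the camera images.
- guard: Belt guard of a bench grinding head, fixed to the bench: open-topped grey sheet-steel box, outside 112 (x) by 310 (y) mm, rim 165 mm above the bench, walls 4 mm, on a dark base plate 12 mm thick (x -67 to 298, y -173 to 173 mm). Origin: on the bench under the centre of the box; z up, y along the box towards its left end, x away from the robot.
- left_leaf (a joint): Angle of the yellow left leaf, rad: 0 = shut (level over the left half of the box), pi/2 = upright, pi (end stop) = folded flat on the right leaf. 112 mm along the hinge, 155 mm from fold line to free edge, 5 mm thick (8 mm hem on the free edge), about 0.35 kg. Stiff friction hinge (about 0.4 N m): it stays at any angle, so push it all the way down. Starts ajar (0.5 to 1 rad).
- right_leaf (a joint): Angle of the yellow right leaf to the box, rad: 0 = shut (level on the right half of the box), growing as it lifts about the box's right end; stiff hinge, starts shut. 112 by 155 by 5 mm, its top 170 mm above the bench.
- fold_line (a point): Middle of the hinge pin between the leaves, level with their top faces, 170 mm above the bench over the guard's origin. The pin (8 mm thick) runs along the guard's x. The shut left leaf extends 155 mm from it along the guard's +y; folded it extends 155 mm along -y and its upper face lies 5 mm above the pin's centre. This point turns with the left leaf.
- leaf_edge (a point): Middle of the free edge of the left leaf, 155 mm from the fold line.
- pulley (a joint): Turn of the motor pulley, rad, no stops: 0 or 2 pi = red mark at the very top; growing carries the top of the rim towards the guard's -y (the right leaf). Bare aluminium flat-belt pulley, diameter 120, face 40 mm wide, 0.8 kg, axle along the guard's x. Turns freely (drag 0.015 N m), stops soon when let go, has no heavy side. A fingertip pressed lightly on the rim (2 to 8 N) turns it.
- pulley_centre (a point): Centre of the pulley, on its axle, 92 mm above the bench, in the guard's frame at x 0, y 78 mm. Rim top: 152 mm above the bench, 13 mm below the box's rim. The box's inside spans 104 mm along x (pulley in the middle); its end wall's inner face is 73 mm from the axle. Behind the box (guard x from 56 mm) the motor stands up to 156 mm high, its terminal box (x 116 to 186 mm) up to 179 mm.
- pulley_mark (a point): The middle of the mark on the pulley's rim, 60 mm from the axle: a red painted stripe 14 mm wide across the rim and down both sides, with a small dark screw hole in it. Its z axis points radially outwards.
- hex_key: Bystander: dark L-shaped hex key, 100 by 30 mm, 6 mm thick, lying on the bench to the left of the guard. Origin at the middle of the long arm, x along it.
- wrench: Bystander: steel wrench lying on the bench to the right of the guard, about 180 mm long, handle to -x.
- bench_brush: Bystander: blue hand brush lying to the left of the machine, about 200 mm long.
- spray_can: Bystander: yellow spray can, 60 mm diameter, 190 mm tall, standing to the right. Origin under its centre.
- glue_jar: Bystander: amber jar with white cap, 72 mm diameter, 100 mm tall, standing to the right. Origin under its centre.
- tin: Bystander: open steel tin, 90 mm diameter, 110 mm tall, standing to the right. Origin under its centre.

How it is judged:
By the outcome, as a careful person would: the job done as asked, in the order asked, and still so for the second after the job is handed in, with the robot touching nothing.
It also fails if it takes over 64 s, if anything falls off the work surface, if the arm or the gripper's body presses on something with over 40 N, if the wrist force passes 120 N, or if a joint passes its speed limit or range.

## Working session

There is one attempt and no reset: what is moved stays moved. The work goes in short steps, Python scripts to look and compute and a shell command to move; the robot and the scene stay as the last step left them, time stands still between calls to the robot, and variables do not carry over. Pictures are saved under pics/ and viewed, at most 10 in all, crops included, and the job is handed in when it is done.

```bash
mkdir -p pics; ls
python3 - <<'E'
from plant import *
import cv2,numpy as np
for n in ("scene","side"):
    f=grab_frame(n); cv2.imwrite(f"pics/{n}0.png",f["img"][:,:,::-1]); np.savez(f"{n}0.npz",**f); print(n,f["K"].tolist(),np.round(np.linalg.inv(f["world_to_cam"]),3).tolist())
print(read_state())
E
```

```text
pics
scene [[527.5370646164898, 0.0, 323.9113303364525], [0.0, 527.5370646164898, 240.736917913847], [0.0, 0.0, 1.0]] [[-0.73, 0.529, -0.433, 1062.499], [0.684, 0.557, -0.472, 557.246], [-0.009, -0.64, -0.768, 1042.606], [0.0, 0.0, 0.0, 1.0]]
side [[552.1974239011639, 0.0, 300.9267090832259], [0.0, 552.1974239011639, 242.6824247683653], [0.0, 0.0, 1.0]] [[-0.754, -0.328, 0.569, -353.211], [-0.656, 0.391, -0.646, 1017.333], [-0.01, -0.86, -0.51, 938.279], [0.0, 0.0, 0.0, 1.0]]
{'clock': 0.1, 'joint_positions': array([ 1.2442798 ,  0.60005028, -0.00255273,  1.60003631,  0.00178248,
        0.9428892 , -0.0797896 ]), 'joint_vel': array([-0.00027336, -0.00134871,  0.00018322, -0.00162417, -0.00011025,
        0.00074708, -0.00176923]), 'effort': array([ 7.30141735e-03, -7.66546440e+01,  1.50207538e+00, -2.52932739e+01,
       -5.23982767e-02,  1.36508085e-02,  7.86914256e-05]), 'tcp_pos': array([ 179.13058786, -702.08042379,  217.8472981 ]), 'ee_rot': array([-3.11576224e+00, -3.91326112e-01,  4.40108186e-04]), 'wrist_force': array([ 0.02279228, -0.2140279 ,  0.00924125]), 'torque': array([-0.03116412,  0.02944101,  0.01517533]), 'grip_force': 0.0, 'opening': 93.125406677946}
```

View pics/scene0.png

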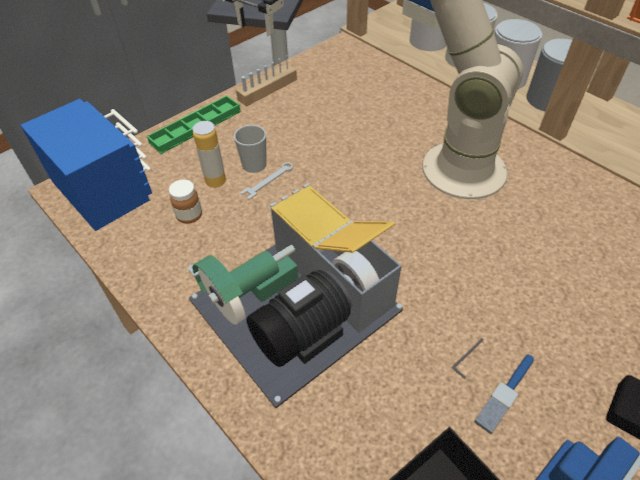

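View pics/side0.png

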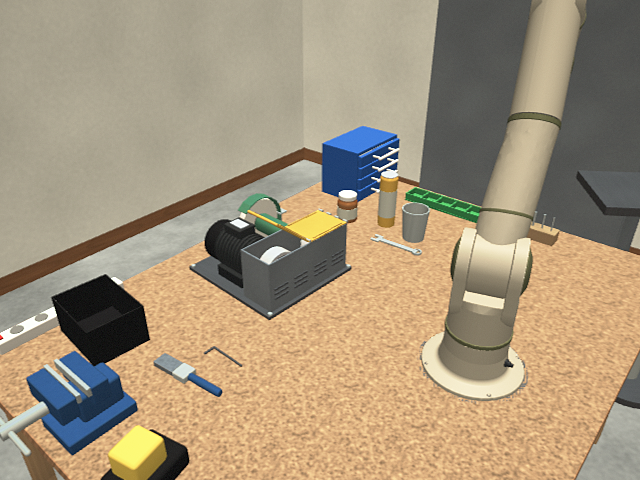

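The scene view shows the guard's plate corners at about (192,298), (278,402) and (401,308); in the side view they are at (191,268), (270,316) and (350,268). The ajar leaf's free edge runs roughly from (395,223) to (352,250) in the scene view.

```bash
cat > h.py <<'E'
import numpy as np,cv2
from scipy.spatial.transform import Rotation as R
def ray(f,uv):
    M=np.linalg.inv(f["world_to_cam"]); d=M[:3,:3]@np.linalg.inv(f["K"])@[*uv,1]; return M[:3,3],d
def onz(f,uv,z):
    o,d=ray(f,uv); return o+d*(z-o[2])/d[2]
def proj(f,p):
    q=f["world_to_cam"]@[*p,1]; u=f["K"]@q[:3]; return u[:2]/u[2]
E
python3 - <<'E'
from h import *
s=np.load("scene0.npz");d=np.load("side0.npz")
obs=[(s,(192,298),(298,-173)),(s,(278,402),(298,173)),(s,(401,308),(-67,173)),(d,(191,268),(298,173)),(d,(270,316),(-67,173)),(d,(350,268),(-67,-173))]
P=np.array([onz(f,u,12)[:2] for f,u,_ in obs]);G=np.array([g for *_,g in obs],float)
print(P.round(0).tolist())
a=P-P.mean(0);b=G-G.mean(0)
th=np.arctan2((b[:,0]*a[:,1]-b[:,1]*a[:,0]).sum(),(a*b).sum());c,q=np.cos(th),np.sin(th);Rm=np.array([[c,-q],[q,c]])
t=P.mean(0)-Rm@G.mean(0);print(th,t,(P-G@Rm.T-t).round(1).tolist())
W=lambda x,y,z:np.r_[Rm@[x,y]+t,z]
np.savez("g.npz",th=th,t=t)
# leaf edge: intersect ray with plane guard x=const
for uv in [(395,223),(352,250)]:
  for x in(-56,56):
    o,dd=ray(s,uv);go=np.r_[Rm.T@(o[:2]-t),o[2]];gd=np.r_[Rm.T@dd[:2],dd[2]];p=go+gd*(x-go[0])/gd[0];r=p[1:]-[0,170];print(uv,x,p.round(),np.hypot(*r),np.arctan2(r[1],r[0]))
for x in(-56,56):
  for ang in(.5,.75,1.):print(x,ang,proj(s,W(x,155*np.cos(ang),170+155*np.sin(ang))))
print(proj(s,W(-56,155,165)),proj(s,W(0,0,170)))
E
python3 - <<'E'
import cv2
im=cv2.imread("pics/scene0.png")[170:330,250:430];cv2.imwrite("pics/c0.png",cv2.resize(im,None,fx=3.6,fy=3.6,interpolation=2))
E
```

```text
[[825.0, -161.0], [841.0, 171.0], [491.0, 193.0], [838.0, 176.0], [490.0, 190.0], [466.0, -137.0]]
-0.05722496793317458 [539.6464605   21.05363572] [[-2.6, 7.9], [-6.5, -5.7], [8.5, -4.5], [-9.2, -0.5], [6.9, -7.6], [2.9, 10.4]]
(395, 223) -56 [-56. 118. 263.] 150.42170564683434 0.6677654921195285
(395, 223) 56 [ 56. 210. 423.] 328.27462330087263 0.8782473525575528
(352, 250) -56 [-56.   0.  66.] 103.85387470302814 -1.5678370781783868
(352, 250) 56 [ 56. 116. 266.] 150.4734164740501 0.6915315099680873
-56 0.5 [400.48199951 234.45239345]
-56 0.75 [393.90947491 217.3894381 ]
-56 1.0 [384.36323488 200.27120927]
56 0.5 [358.69716966 263.43890726]
56 0.75 [351.27977025 245.97074833]
56 1.0 [341.10659197 228.18988143]
[403.05733024 264.44660007] [334.2686492  232.99978851]
```

View pics/c0.png

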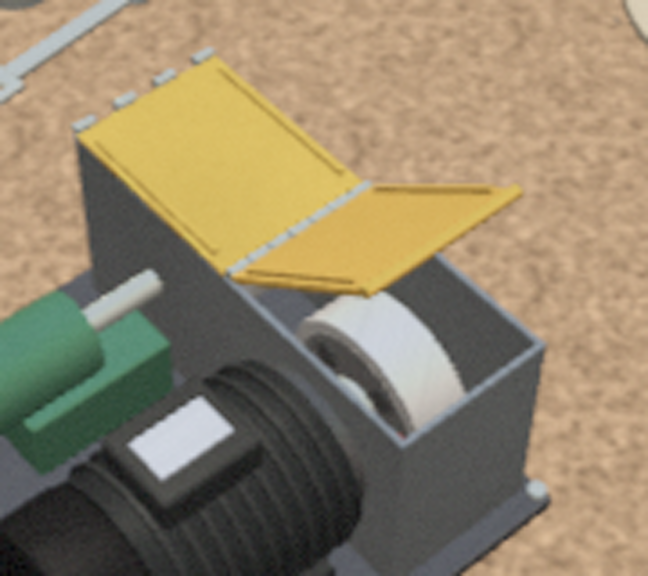

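```bash
cat >> h.py <<'E'
class Gd:
    def __init__(s):
        z=np.load("g.npz");s.th=float(z["th"]);s.t=z["t"];s.Rm=R.from_euler("z",s.th).as_matrix()
    def W(s,*p): return s.Rm@np.array(p,float)+[*s.t,0]
    def G(s,p): return s.Rm.T@(np.array(p)-[*s.t,0])
    def row(s,*p):   # slide from present pose to guard point
        from plant import read_state
        r=read_state();Rt=R.from_rotvec(r["ee_rot"]).as_matrix();return (Rt.T@(s.W(*p)-r["tcp_pos"])).round(1).tolist()
    def st(s):
        from plant import read_state
        r=read_state();Rt=R.from_rotvec(r["ee_rot"]).as_matrix();print("t",r["clock"],"tcp_g",s.G(r["tcp_pos"]).round(1),"F_g",(s.Rm.T@r["wrist_force"]).round(1),"op",round(r["opening"],1),"\n tool in guard\n",(s.Rm.T@Rt).round(3),r["joint_positions"].round(2))
E
python3 - <<'E'
from h import *
from scipy.optimize import least_squares
s=np.load("scene0.npz")
o=np.array([(401.4,265.8),(361.9,292.2),(270.8,207.5),(309.7,186.7),(351.4,220.8),(313.3,245.6)])
g=np.array([(-56,155,165),(56,155,165),(56,-155,170),(-56,-155,170),(-56,0,173),(56,0,173)],float)
f=lambda v:(np.array([proj(s,R.from_euler("z",v[0]).as_matrix()@p+[v[1],v[2],0]) for p in g])-o).ravel()
r=least_squares(f,[-.05,540,21]);print(r.x,r.fun.round(1))
np.savez("g.npz",th=r.x[0],t=r.x[1:])
k=Gd()
for uv,x in(((394.4,222.8),-56),((352.8,251.1),56)):
    oo,d=ray(s,uv);a=k.G(oo);b=k.Rm.T@d;p=a+b*(x-a[0])/b[0];print(p,np.arctan2(p[2]-170,p[1]))
d=np.load("side0.npz");print("side check",[proj(d,k.W(*p)).round() for p in((-56,155,165),(-56,-155,170))])
k.st();print(k.row(-100,-350,400),k.row(0,180,330))
E
```

```text
[-5.76836440e-02  5.43406196e+02  2.12973454e+01] [ 0.5 -0.3  0.3  2.3 -0.6 -0.9 -1.1 -2.4  0.9 -0.1 -0.2  0.4]
[-56.         119.16240548 267.80057079] 0.6872560465579662
[ 56.         121.68615544 271.62748916] 0.6958157262474658
side check [array([269., 266.]), array([347., 222.])]
t 0.1 tcp_g [-322.  -743.2  217.8] F_g [ 0.  -0.2  0. ] op 93.1 
 tool in guard
 [[ 0.953  0.303 -0.001]
 [ 0.303 -0.953  0.001]
 [-0.    -0.001 -1.   ]] [ 1.24  0.6  -0.    1.6   0.    0.94 -0.08]
[330.6, -307.8, -181.8] [586.3, -782.5, -111.1]
```

```bash
python3 -m pendant '[{"slide":[0,0,-50],"dr":[0,0,-0.14]},{"slide":[0,0,-100],"dr":[0,0,-0.28]},{"slide":[28,-37,-120],"dr":[0,0,-0.42]},{"slide":[56,-75,-130],"dr":[0,0,-0.56]},{"slide":[85,-113,-130],"dr":[0,0,-0.7]},{"slide":[113,-151,-130],"dr":[0,0,-0.84]},{"slide":[142,-189,-130],"dr":[0,0,-0.98]},{"slide":[170,-227,-130],"dr":[0,0,-1.12]}]' 1 20
python3 - <<'E'
from h import *
k=Gd();k.st();print(k.row(0,190,330))
E
```

```text
clock: 0.9
tcp_pos: [288.2, -438.5, 348.5]
ee_rot: [-2.427, -1.994, 0.0]
wrist_force: [0.5, -0.5, 0.3]
opening: 33.5
grip_force: 0.0
t 0.9 tcp_g [-228.3 -473.7  348.5] F_g [ 0.6 -0.4  0.3] op 33.5 
 tool in guard
 [[ 0.137  0.991 -0.   ]
 [ 0.991 -0.137  0.   ]
 [-0.    -0.    -1.   ]] [ 1.16  0.24 -0.35  1.87  0.1   1.05  0.58]
[688.7, 135.2, 18.4]
```

```bash
python3 -m pendant '[{"slide":[45,9,0],"dr":[0,0,-0.07]},{"slide":[90,18,0],"dr":[0,0,-0.14]},{"slide":[135,27,0],"dr":[0,0,-0.143]},{"slide":[180,36,0],"dr":[0,0,-0.143]},{"slide":[225,45,0],"dr":[0,0,-0.143]},{"slide":[270,54,0],"dr":[0,0,-0.143]},{"slide":[315,63,0],"dr":[0,0,-0.143]},{"slide":[360,72,0],"dr":[0,0,-0.143]}]'
python3 - <<'E'
from h import *
k=Gd();k.st();print(k.row(0,190,330))
E
```

```text
clock: 1.7
tcp_pos: [430.4, -100.4, 348.7]
ee_rot: [2.285, 2.155, -0.0]
wrist_force: [1.4, -0.4, -1.4]
opening: 0.3
grip_force: 0.0
t 1.7 tcp_g [-105.8 -128.   348.7] F_g [ 1.4 -0.4 -1.4] op 0.3 
 tool in guard
 [[ 0.001  1.     0.   ]
 [ 1.    -0.001 -0.   ]
 [-0.     0.    -1.   ]] [ 0.66  0.15 -0.64  2.01  0.1   1.01 -0.08]
[318.1, 105.6, 18.5]
```

```bash
python3 -m pendant '[{"slide":[45,15,0],"dr":[0,0,0]},{"slide":[90,30,0],"dr":[0,0,0]},{"slide":[135,45,0],"dr":[0,0,0]},{"slide":[180,60,0],"dr":[0,0,0]},{"slide":[225,75,0],"dr":[0,0,0]},{"slide":[270,90,0],"dr":[0,0,0]},{"slide":[310,100,5],"dr":[0,0,0]},{"slide":[310,100,15],"dr":[0,0,0]}]'
python3 - <<'E'
from h import *
from plant import *
k=Gd();k.st();print(k.row(0,155,235))
f=grab_frame("wrist");cv2.imwrite("pics/w1.png",f["img"][:,:,::-1]);np.savez("w1.npz",**f)
E
```

```text
clock: 2.5
tcp_pos: [548.2, 207.9, 333.5]
ee_rot: [-2.276, -2.162, -0.005]
wrist_force: [-0.8, 0.2, -0.8]
opening: 0.5
grip_force: 0.0
t 2.5 tcp_g [ -5.9 186.6 333.5] F_g [-0.8  0.2 -0.8] op 0.5 
 tool in guard
 [[-0.006  1.    -0.   ]
 [ 1.     0.006  0.004]
 [ 0.004  0.    -1.   ]] [ 0.06  0.4  -0.73  1.76  0.29  1.1  -0.81]
[-32.0, 5.7, 98.3]
```

View pics/w1.png

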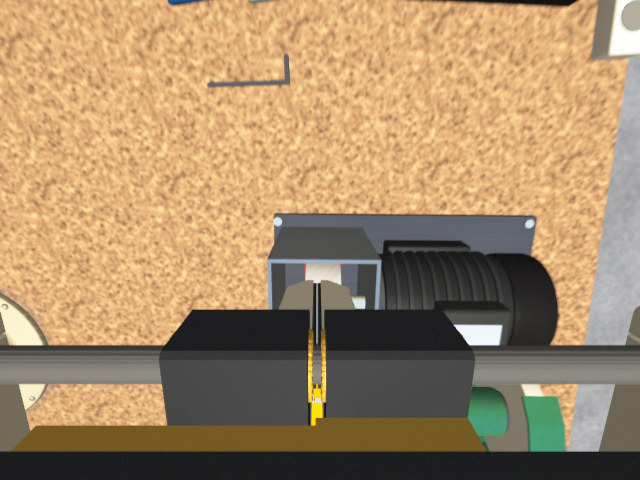

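```bash
python3 -m pendant '[{"slide":[-10,3,20],"dr":[0,0,0]},{"slide":[-25,6,50],"dr":[0,0,0]},{"slide":[-35,6,80],"dr":[0,0,0]},{"slide":[-37,6,87],"dr":[0,0,0]},{"slide":[-42,6,88],"dr":[0,0,0]},{"slide":[-48,6,88],"dr":[0,0,0]},{"slide":[-55,6,87],"dr":[0,0,0]},{"slide":[-60,6,86],"dr":[0,0,0]}]'
python3 - <<'E'
from h import *
from plant import *
k=Gd();k.st()
for p in((0,97,273),(0,61,292),(0,35,299)):print(k.row(*p))
f=grab_frame("scene");cv2.imwrite("pics/s2.png",cv2.resize(f["img"][130:330,220:460,::-1],None,fx=2.5,fy=2.5))
E
```

```text
clock: 3.35
tcp_pos: [551.6, 148.2, 251.3]
ee_rot: [-2.279, -2.158, -0.018]
wrist_force: [-3.6, 21.8, 13.6]
opening: 0.6
grip_force: 11.0
t 3.35 tcp_g [  0.9 127.1 251.3] F_g [-4.8 21.5 13.6] op 0.6 
 tool in guard
 [[-0.003  1.     0.005]
 [ 1.     0.003  0.011]
 [ 0.011  0.005 -1.   ]] [ 0.14  0.45 -0.7   1.9   0.35  0.91 -0.78]
[-29.9, -0.8, -22.0]
[-65.7, -0.8, -41.4]
[-91.6, -0.9, -48.6]
```

View pics/s2.png

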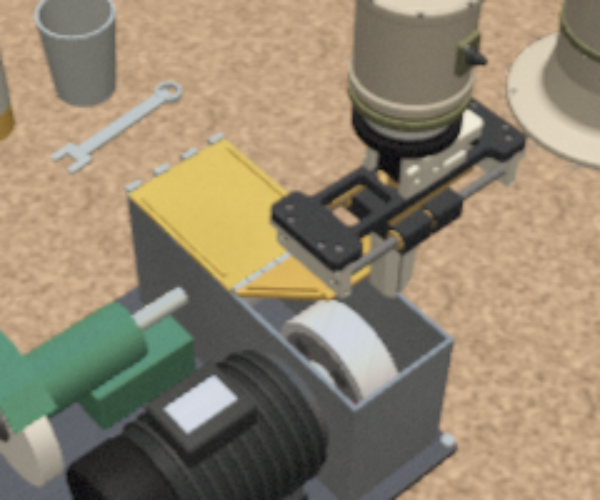

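```bash
python3 -m pendant '[{"slide":[-5,-1,-10],"dr":[0,0,0]},{"slide":[-14,-1,-18],"dr":[0,0,0]},{"slide":[-24,-1,-25],"dr":[0,0,0]},{"slide":[-36,-1,-32],"dr":[0,0,0]},{"slide":[-50,-1,-38],"dr":[0,0,0]},{"slide":[-66,-1,-44],"dr":[0,0,0]},{"slide":[-80,-1,-48],"dr":[0,0,0]},{"slide":[-94,-1,-50],"dr":[0,0,0]}]'
python3 - <<'E'
from h import *
k=Gd();k.st()
for p in((0,12,298),(0,-20,292),(0,-51,281),(0,-77,262)):print(k.row(*p))
E
```

```text
clock: 4.2
tcp_pos: [545.2, 48.4, 300.1]
ee_rot: [2.282, 2.156, 0.007]
wrist_force: [1.4, 2.8, 2.6]
opening: 0.7
grip_force: 1.8
t 4.2 tcp_g [2.000e-01 2.720e+01 3.001e+02] F_g [1.2 2.8 2.6] op 0.7 
 tool in guard
 [[-0.001  1.     0.004]
 [ 1.     0.001  0.002]
 [ 0.002  0.004 -1.   ]] [ 0.34  0.37 -0.72  1.88  0.29  0.99 -0.56]
[-15.2, -0.2, 2.1]
[-47.2, -0.3, 8.0]
[-78.2, -0.3, 19.0]
[-104.2, -0.4, 37.9]
```

```bash
python3 -m pendant '[{"slide":[-16,0,1],"dr":[0,0,0]},{"slide":[-34,0,4],"dr":[0,0,0]},{"slide":[-52,0,9],"dr":[0,0,0]},{"slide":[-68,0,15],"dr":[0,0,0]},{"slide":[-84,0,23],"dr":[0,0,0]},{"slide":[-98,0,33],"dr":[0,0,0]},{"slide":[-110,0,44],"dr":[0,0,0]},{"slide":[-119,0,55],"dr":[0,0,0]}]'
python3 - <<'E'
from h import *
k=Gd();k.st()
for p in((0,-98,237),(0,-112,207),(0,-117,175)):print(k.row(*p))
E
```

```text
clock: 5.0
tcp_pos: [536.6, -72.6, 241.1]
ee_rot: [-2.285, -2.155, 0.002]
wrist_force: [1.2, 1.3, 0.1]
opening: 0.1
grip_force: 0.8
t 5.0 tcp_g [ -1.3 -94.1 241.1] F_g [1.1 1.4 0.1] op 0.1 
 tool in guard
 [[ 0.001  1.    -0.001]
 [ 1.    -0.001 -0.   ]
 [-0.    -0.001 -1.   ]] [ 0.52  0.42 -0.67  1.97  0.34  0.87 -0.39]
[-3.9, 1.3, 4.1]
[-17.8, 1.4, 34.2]
[-22.8, 1.4, 66.2]
```

```bash
python3 -m pendant '[{"slide":[-6,1,10],"dr":[0,0,0]},{"slide":[-12,1,20],"dr":[0,0,0]},{"slide":[-17,1,32],"dr":[0,0,0]},{"slide":[-20,1,44],"dr":[0,0,0]},{"slide":[-22,1,55],"dr":[0,0,0]},{"slide":[-23,1,62],"dr":[0,0,0]},{"slide":[-23,1,67],"dr":[0,0,0]},{"slide":[-23,1,69],"dr":[0,0,0]}]'
python3 - <<'E'
from h import *
k=Gd();k.st()
E
```

```text
clock: 5.8
tcp_pos: [536.9, -94.4, 174.9]
ee_rot: [2.284, 2.155, -0.002]
wrist_force: [-12.0, -1.8, 40.0]
opening: 0.4
grip_force: 19.7
t 5.8 tcp_g [   0.2 -115.9  174.9] F_g [-11.9  -2.5  40. ] op 0.4 
 tool in guard
 [[ 0.     1.     0.   ]
 [ 1.    -0.    -0.002]
 [-0.002  0.    -1.   ]] [ 0.5   0.5  -0.61  2.03  0.43  0.73 -0.43]
```

```bash
python3 -m pendant '[{"slide":[0,0,-10],"dr":[0,0,0]},{"slide":[0,0,-35],"dr":[0,0,0]},{"slide":[0,0,-65],"dr":[0,0,0]},{"slide":[20,0,-90],"dr":[0,0,0]},{"slide":[50,0,-95],"dr":[0,0,0]},{"slide":[70,0,-95],"dr":[0,0,0]},{"slide":[75,0,-95],"dr":[0,0,0]},{"slide":[75,0,-95],"dr":[0,0,0]}]'
python3 - <<'E'
from h import *
from plant import *
k=Gd();k.st()
w=grab_frame("wrist");s=grab_frame("scene");np.savez("w3.npz",**w);np.savez("s3.npz",**s)
a=cv2.resize(w["img"][:,:,::-1],(533,400));b=cv2.resize(s["img"][170:330,200:420,::-1],None,fx=2.5,fy=2.5)
o=np.zeros((600,800,3),np.uint8);o[:400,:533]=a;c=cv2.resize(b,(267*1,194));o[:194,533:]=c
b2=cv2.resize(s["img"][240:300,300:410,::-1],None,fx=3.3,fy=3.3);o[400:598,:363]=b2
cv2.imwrite("pics/c3.png",o)
print(proj(w,k.W(0,78,152)),proj(s,k.W(0,78,152)),np.linalg.inv(w["world_to_cam"])[:3,3])
for f in(w,s):
    h=f["img"].astype(int);m=(h[...,0]>110)&(h[...,1]<80)&(h[...,2]<80);n,_,st,ce=cv2.connectedComponentsWithStats(m.astype(np.uint8));print([(st[i].tolist(),ce[i].round()) for i in range(1,n) if st[i,4]>4])
E
```

```text
clock: 6.6
tcp_pos: [541.2, -18.9, 268.6]
ee_rot: [2.283, 2.158, -0.0]
wrist_force: [0.3, 0.2, -0.2]
opening: 0.6
grip_force: 0.0
t 6.6 tcp_g [ 1.000e-01 -4.020e+01  2.686e+02] F_g [ 0.3  0.2 -0.2] op 0.6 
 tool in guard
 [[-0.001  1.     0.   ]
 [ 1.     0.001 -0.   ]
 [-0.     0.    -1.   ]] [ 0.44  0.39 -0.69  1.93  0.31  0.92 -0.46]
[314.68269185  81.47880259] [356.84237121 260.7181393 ] [546.50444418  53.44325855 433.70740648]
[([342, 13, 4, 4, 7], array([344.,  14.]))]
[([628, 0, 12, 21, 130], array([635.,  10.])), ([636, 21, 4, 2, 5], array([638.,  21.])), ([185, 203, 9, 7, 14], array([188., 206.])), ([177, 207, 7, 3, 13], array([181., 208.]))]
```

View pics/c3.png

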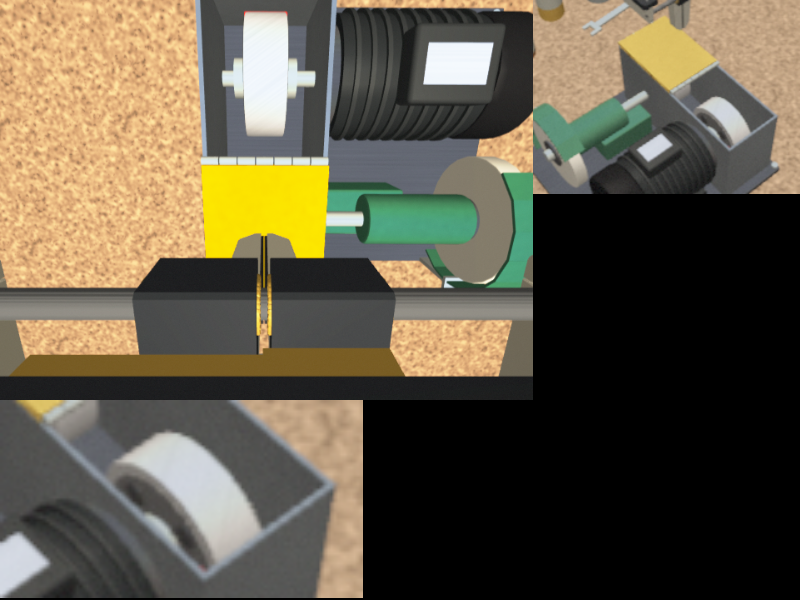

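The leaf now lies flat on the right leaf. In the wrist view the pulley axle is at about row 94 (full-size image), and red shows at the pulley's +y edge, around (344,14). The rim top therefore has to go towards -y by about 90 degrees.

```bash
python3 -m pendant '[{"slide":[30,0,0],"dr":[0,0,0]},{"slide":[65,0,0],"dr":[0,0,0]},{"slide":[100,0,10],"dr":[0,0,0]},{"slide":[130,0,30],"dr":[0,0,0]},{"slide":[150,0,60],"dr":[0,0,0]},{"slide":[156,0,90],"dr":[0,0,0]},{"slide":[156,0,106],"dr":[0,0,0]},{"slide":[156,0,106],"dr":[0,0,0]}]'
python3 - <<'E'
from h import *
from plant import *
k=Gd();k.st()
w=np.load("w3.npz")
print("axle",proj(w,k.W(-35,78,92)),proj(w,k.W(35,78,92)),"fold",proj(w,k.W(0,0,174)))
h=w["img"].astype(int);m=(h[:40,:,0]-np.maximum(h[:40,:,1],h[:40,:,2])>60)&(h[:40,:,1]<150);ys,xs=np.where(m[:,280:350]);print("red",len(ys),ys.min() if len(ys) else 0,ys.max() if len(ys) else 0,xs.min()+280,xs.max()+280)
for a in(70,80,90,100):print(a,proj(w,k.W(0,78+60*np.sin(np.radians(a)),92+60*np.cos(np.radians(a)))))
f=grab_frame("wrist");np.savez("w4.npz",**f);cv2.imwrite("pics/w4.png",f["img"][150:400,200:440,::-1])
E
```

```text
clock: 7.5
tcp_pos: [549.3, 134.8, 160.1]
ee_rot: [-2.284, -2.154, 0.007]
wrist_force: [-0.4, -0.7, 0.1]
opening: 0.3
grip_force: 0.0
t 7.5 tcp_g [ -0.7 113.6 160.1] F_g [-0.4 -0.8  0.1] op 0.3 
 tool in guard
 [[ 0.001  1.    -0.004]
 [ 1.    -0.001 -0.002]
 [-0.002 -0.004 -1.   ]] [ 0.09  0.55 -0.62  1.99  0.46  0.74 -0.87]
axle [275.42606253  93.38058957] [354.54771374  93.43675099] fold [314.63100158 193.31752861]
red 81 13 18 293 344
70 [314.85232778  12.80657512]
80 [314.90067017  13.50982403]
90 [314.94884956  16.72284787]
100 [314.99519908  22.09929437]
```

View pics/w4.png

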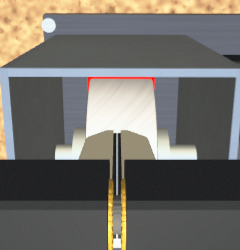

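```bash
python3 -m pendant '[{"slide":[0,3,9],"dr":[0,0,0]},{"slide":[0,3,14],"dr":[0,0,0]},{"slide":[0,3,16],"dr":[0,0,0]},{"slide":[-1,3,16],"dr":[0,0,0]},{"slide":[-6,3,13.3],"dr":[0,0,0]},{"slide":[-12,3,11.2],"dr":[0,0,0]},{"slide":[-18,3,9.8],"dr":[0,0,0]},{"slide":[-24,3,9.1],"dr":[0,0,0]}]'
python3 - <<'E'
from h import *
from plant import *
k=Gd();k.st()
f=grab_frame("wrist");np.savez("w5.npz",**f)
h=f["img"].astype(int);m=(h[...,0]-np.maximum(h[...,1],h[...,2])>70);m[:,:270]=0;m[:,380:]=0
ys,xs=np.where(m);print(len(ys),[(r,(ys==r).sum()) for r in np.unique(ys)])
E
```

```text
clock: 8.35
tcp_pos: [552.0, 111.4, 153.9]
ee_rot: [2.285, 2.155, 0.0]
wrist_force: [-0.2, 1.3, 0.2]
opening: 0.3
grip_force: 0.0
t 8.35 tcp_g [  3.4  90.4 153.9] F_g [-0.3  1.3  0.2] op 0.3 
 tool in guard
 [[ 0.001  1.     0.   ]
 [ 1.    -0.001 -0.   ]
 [-0.     0.    -1.   ]] [ 0.12  0.56 -0.61  2.01  0.48  0.72 -0.84]
520 [(np.int64(188), np.int64(18)), (np.int64(189), np.int64(54)), (np.int64(190), np.int64(63)), (np.int64(191), np.int64(68)), (np.int64(192), np.int64(70)), (np.int64(193), np.int64(70)), (np.int64(194), np.int64(71)), (np.int64(195), np.int64(71)), (np.int64(196), np.int64(6)), (np.int64(197), np.int64(5)), (np.int64(198), np.int64(5)), (np.int64(199), np.int64(4)), (np.int64(200), np.int64(4)), (np.int64(201), np.int64(4)), (np.int64(202), np.int64(2)), (np.int64(203), np.int64(2)), (np.int64(204), np.int64(1)), (np.int64(205), np.int64(1)), (np.int64(206), np.int64(1))]
```

```bash
cat >> h.py <<'E'
def ang(f,uv,k=None):
    k=k or Gd();o,d=ray(f,uv);a=k.G(o)-[0,78,92];b=k.Rm.T@d;A=b[1]**2+b[2]**2;B=a[1]*b[1]+a[2]*b[2];C=a[1]**2+a[2]**2-3600;D=B*B-A*C
    if D<0:return None
    p=a+b*(-B-np.sqrt(D))/A;return round(float(np.degrees(np.arctan2(p[1],p[2]))),1)   # + = towards +y
def mark(f,x0=270,x1=380):
    h=f["img"].astype(int);m=(h[...,0]-np.maximum(h[...,1],h[...,2])>70);m[:,:x0]=0;m[:,x1:]=0
    n=m.sum(1);r=np.where(n>25)[0]
    if len(r)==0:print("no mark");return
    xs=np.where(m[r].any(0))[0];c=xs.mean();print("rows",r.min(),r.max(),"cols",xs.min(),xs.max(),"angles",ang(f,(c,r.min()-.5)),ang(f,(c,r.max()+.5)))
E
python3 - <<'E'
from h import *
mark(np.load("w5.npz"));mark(np.load("w4.npz"))
E
python3 -m pendant '[{"slide":[0,0,1.5],"dr":[0,0,0]},{"slide":[-1,0,2.3],"dr":[0,0,0]},{"slide":[-7,0,2.3],"dr":[0,0,0]},{"slide":[-14,0,2.3],"dr":[0,0,0]},{"slide":[-21,0,2.4],"dr":[0,0,0]},{"slide":[-28,0,3],"dr":[0,0,0]},{"slide":[-35,0,4.3],"dr":[0,0,0]},{"slide":[-40,0,6],"dr":[0,0,0]}]'
python3 - <<'E'
from h import *
from plant import *
k=Gd();k.st()
f=grab_frame("wrist");np.savez("w6.npz",**f);mark(f)
E
```

```text
rows 189 195 cols 278 348 angles 88.3 73.7
rows 227 228 cols 287 354 angles 80.9 77.8
clock: 9.2
tcp_pos: [549.7, 71.6, 148.6]
ee_rot: [2.284, 2.155, -0.001]
wrist_force: [-2.4, -4.1, 15.4]
opening: 0.4
grip_force: 8.1
t 9.2 tcp_g [  3.4  50.6 148.6] F_g [-2.2 -4.3 15.4] op 0.4 
 tool in guard
 [[ 0.     1.     0.001]
 [ 1.    -0.    -0.001]
 [-0.001  0.001 -1.   ]] [ 0.19  0.55 -0.61  2.03  0.49  0.7  -0.79]
rows 141 162 cols 270 356 angles 53.4 39.3
```

```bash
python3 -m pendant '[{"slide":[-4,0,-6],"dr":[0,0,0]},{"slide":[-4,0,-14],"dr":[0,0,0]},{"slide":[15,0,-16],"dr":[0,0,0]},{"slide":[40,0,-16],"dr":[0,0,0]},{"slide":[47.5,0,-12],"dr":[0,0,0]},{"slide":[47.5,0,-6],"dr":[0,0,0]},{"slide":[47.5,0,-2.8],"dr":[0,0,0]},{"slide":[47.5,0,-2.8],"dr":[0,0,0]}]';python3 - <<'E'
from h import *
from plant import *
k=Gd();k.st();mark(grab_frame("wrist"))
E
python3 -m pendant '[{"slide":[-6,0,-0.9],"dr":[0,0,0]},{"slide":[-12,0,-1.3],"dr":[0,0,0]},{"slide":[-18,0,-1.3],"dr":[0,0,0]},{"slide":[-24,0,-1.3],"dr":[0,0,0]},{"slide":[-30,0,-1.2],"dr":[0,0,0]},{"slide":[-36,0,-0.7],"dr":[0,0,0]},{"slide":[-42,0,0.5],"dr":[0,0,0]},{"slide":[-42,0,0.5],"dr":[0,0,0]}]';python3 - <<'E'
from h import *
from plant import *
k=Gd();k.st();f=grab_frame("wrist");mark(f);np.savez("w7.npz",**f);cv2.imwrite("pics/w7.png",f["img"][50:350,170:470,::-1])
E
```

```text
clock: 10.05
tcp_pos: [552.1, 120.0, 150.5]
ee_rot: [-2.284, -2.156, -0.001]
wrist_force: [-3.1, 2.6, 8.7]
opening: 0.7
grip_force: 4.8
t 10.05 tcp_g [  3.   99.1 150.5] F_g [-3.3  2.4  8.7] op 0.7 
 tool in guard
 [[ 0.     1.     0.   ]
 [ 1.    -0.     0.001]
 [ 0.001  0.    -1.   ]] [ 0.11  0.56 -0.61  2.01  0.48  0.72 -0.86]
rows 235 259 cols 273 354 angles 53.4 38.8
clock: 10.9
tcp_pos: [549.3, 74.6, 149.7]
ee_rot: [2.287, 2.152, -0.004]
wrist_force: [-2.8, -2.4, 9.9]
opening: 0.4
grip_force: 5.2
t 10.9 tcp_g [  2.9  53.5 149.7] F_g [-2.6 -2.6  9.9] op 0.4 
 tool in guard
 [[ 0.003  1.    -0.001]
 [ 1.    -0.003 -0.003]
 [-0.003 -0.001 -1.   ]] [ 0.19  0.55 -0.61  2.03  0.49  0.71 -0.8 ]
rows 237 265 cols 270 358 angles 7.3 -6.3
```

View pics/w7.png

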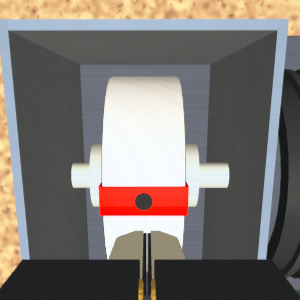

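The red stripe with its hole is centred around row 251 in the full-size image, about 0.5° from the top. I'll lift off along the rim normal and recheck.

```bash
python3 -m pendant '[{"slide":[-0.3,0,-1],"dr":[0,0,0]},{"slide":[-1,0,-4],"dr":[0,0,0]},{"slide":[-3,0,-12],"dr":[0,0,0]},{"slide":[-10,0,-30],"dr":[0,0,0]},{"slide":[-20,0,-60],"dr":[0,0,0]},{"slide":[-35,0,-90],"dr":[0,0,0]},{"slide":[-50,0,-110],"dr":[0,0,0]},{"slide":[-50,0,-110],"dr":[0,0,0]}]';python3 - <<'E'
from h import *
from plant import *
k=Gd();k.st();f=grab_frame("wrist");mark(f);g=grab_frame("scene");
print("axle row pred",proj(f,k.W(-35,78,92)),proj(f,k.W(35,78,92)),"rim corners",[proj(f,k.W(x,155,165)).round(1) for x in(-56,56)],"fold",proj(f,k.W(0,0,174)))
o=np.zeros((480,800,3),np.uint8);o[:,:480]=f["img"][:,80:560,::-1];o[:300,480:]=cv2.resize(g["img"][185:305,260:388,::-1],(320,300));cv2.imwrite("pics/w8.png",o)
E
```

```text
clock: 11.75
tcp_pos: [548.1, 25.7, 262.4]
ee_rot: [2.286, 2.15, 0.003]
wrist_force: [-0.1, -0.1, 0.0]
opening: 0.4
grip_force: 0.0
t 11.75 tcp_g [  4.4   4.7 262.4] F_g [-0.1 -0.1  0. ] op 0.4 
 tool in guard
 [[ 0.004  1.     0.004]
 [ 1.    -0.004 -0.001]
 [-0.001  0.004 -1.   ]] [ 0.37  0.41 -0.71  1.93  0.34  0.92 -0.57]
rows 134 153 cols 283 339 angles 8.4 -5.2
axle row pred [270.19168939 146.20876238] [347.9051583  145.86605347] rim corners [array([219.7,  23. ]), array([392.4,  22.5])] fold [308.35150271 255.48306838]
```

View pics/w8.png

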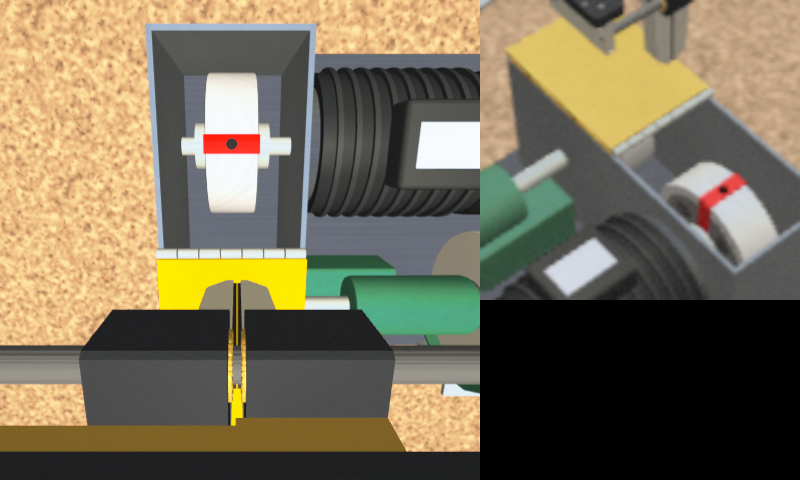

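```bash
python3 -m pendant '[{"slide":[0,0,-20],"dr":[0,0,0]},{"slide":[0,0,-40],"dr":[0,0,0]},{"slide":[0,0,-50],"dr":[0,0,0]},{"slide":[0,0,-50],"dr":[0,0,0]},{"slide":[0,0,-50],"dr":[0,0,0]},{"slide":[0,0,-50],"dr":[0,0,0]},{"slide":[0,0,-50],"dr":[0,0,0]},{"slide":[0,0,-50],"dr":[0,0,0]}]' | head -1; python3 -c "
from h import *
from plant import *
mark(grab_frame('wrist'));print(job_done())"
```

```text
clock: 12.65
rows 139 155 cols 291 339 angles 7.9 -5.7
the job is handed in; nothing more can be done
None
```

The left leaf lies flat on the shut right leaf, and the pulley's red mark stands about 1° from the very top. I handed the job in at 12.7 s of the 64 s allowed, with the robot clear of everything, and nothing else on the bench was touched.

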